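# Pour polishing balls into the narrow-necked jar

## Task

The three steel polishing balls in the scoop belong in the narrow-necked jar. Carry the scoop level, bring its drooping lip just inside the jar's mouth, and only then tip it, so that every ball rolls into the jar and none misses. Then set the empty scoop back upright on the bench and let go, leaving the jar standing and the other things where they are.

Things in the scene. Friction and masses are not known exactly. Their poses are not given: they have to be found in the camera images.
- scoop_grip (a point): Upright grip fin of a loose bare-aluminium pouring scoop (0.18 kg). The point is mid-fin, 44 mm above the scoop's underside. Fin: 32 mm long (x), 12 mm thick (y), top 62 mm above the underside, free on both sides above the 3 mm thick foot plate; pinch it across its thickness from above. Axes: x from fin to lip (level), y left, z up.
- scoop_channel (a point): Middle of the scoop's channel floor, 47 mm ahead of scoop_grip. Straight open-topped channel, 18 mm wide inside, 24 outside, 56 mm long, walls to 38 mm above the underside. The floor climbs 8 degrees to the front, so balls stay at the rear until tipped further; 38 degrees, turned at about 0.3 rad/s, empties it. Foot plate: 50 mm wide, 70 long, from 18 mm behind to 52 ahead of scoop_grip.
- scoop_lip (a point): Middle of the tip of the scoop's lip, the end of its spout, 95 mm ahead of scoop_grip and 39 mm below it. Spout 24 mm wide outside; its last 20 mm droops 40 degrees below level (2.5 mm sheet). Held level with the tip near the middle of the mouth, it can hang up to about 11 mm below the rim before its underside meets the rim. Axes as scoop_grip.
- jar_mouth (a point): Centre of the mouth, level with the rim, of a plain off-white plastic jar: loose, 0.4 kg, 75 mm tall, body 72 mm across, neck 52 mm outside, mouth 44 mm inside, neck 17 mm long, inner floor 6 mm above the bench. z up along its axis.
- ball0_center (a point): Centre of a loose steel ball, 14 mm across, 11 g; one of three alike that start in a row at the rear of the scoop's channel (at the rear wall).
- ball1_center (a point): Centre of a loose steel ball, 14 mm across, 11 g; one of three alike that start in a row at the rear of the scoop's channel (middle).
- ball2_center (a point): Centre of a loose steel ball, 14 mm across, 11 g; one of three alike that start in a row at the rear of the scoop's channel (foremost).
- tin: Bystander: wide, low open steel tin, 90 mm across, 40 mm tall, loose; origin at the centre of its underside. Not the target; it and the jar may swap places.
- hammer: Bystander: small hammer lying on the bench beyond the work, 220 mm long.
- punches: Bystander: fixed wooden block 70 x 90 x 40 mm with four upright steel doming punches up to 57 mm tall above it; origin under its centre.
There are look-alikes about, which are no part of the job. Leave any orange or yellow look-alike of the part that bears jar_mouth alone.

How it is judged:
On the way, in this order (a step that is already met when the one before it is completed fails the run):
1. the lip hangs just inside the jar's mouth (tip below the rim by 1 to 30 mm, within 20 mm of the mouth's axis) with the scoop still about level (within 0.21 rad) and all three balls in it (horizontal distance between scoop_lip and jar_mouth below 0.02 m and z of scoop_lip in the frame of jar_mouth between -0.03 and -0.001 m and angle between scoop_grip's own z axis and vertical below 0.21 rad and distance between each of ball0_center, ball1_center, ball2_center and scoop_grip below 0.085 m), for 0.2 s.
2. all three balls are in the jar (horizontal distance between each of ball0_center, ball1_center, ball2_center and jar_mouth below 0.034 m and z of each of ball0_center, ball1_center, ball2_center in the frame of jar_mouth below -0.02 m), for 0.2 s.
At the end, for the whole second after the job is handed in: All three balls are in the jar (within 34 mm of its axis, over 20 mm below its rim), the jar stands upright on the bench (within 0.1 rad), and the scoop stands upright on its foot on the bench (within 0.1 rad, grip point 37 to 51 mm above it), released (all of step 2 and angle between each of jar_mouth, scoop_grip's own z axis and vertical below 0.1 rad and height (world z) of jar_mouth between 0.07 and 0.08 m and height (world z) of scoop_grip between 0.037 and 0.051 m); the robot touches nothing.
It fails at once if a ball misses: it is out of the scoop and on the bench or in something other than the jar ((distance between ball0_center and scoop_grip above 0.13 m and horizontal distance between ball0_center and jar_mouth above 0.04 m) or (distance between ball1_center and scoop_grip above 0.13 m and horizontal distance between ball1_center and jar_mouth above 0.04 m) or (distance between ball2_center and scoop_grip above 0.13 m and horizontal distance between ball2_center and jar_mouth above 0.04 m)).
It fails at once if the scoop is tipped by more than 0.4 rad with balls still in it while its lip is outside the mouth (over 26 mm from the axis, or over 6 mm above the rim) (angle between scoop_grip's own z axis and vertical above 0.4 rad and (horizontal distance between scoop_lip and jar_mouth above 0.026 m or z of scoop_lip in the frame of jar_mouth above 0.006 m) and ((distance between ball0_center and scoop_grip below 0.085 m and z of ball0_center in the frame of jar_mouth above -0.01 m) or (distance between ball1_center and scoop_grip below 0.085 m and z of ball1_center in the frame of jar_mouth above -0.01 m) or (distance between ball2_center and scoop_grip below 0.085 m and z of ball2_center in the frame of jar_mouth above -0.01 m))).
It fails at once if the jar is tipped by more than 0.35 rad (angle between jar_mouth's own z axis and vertical above 0.35 rad).
It fails at once if the tin or the hammer is moved by more than 30 mm (distance of any of tin, hammer from where it was at the start of the episode above 0.03 m).
It also fails if it takes over 72 s, if anything falls off the work surface, if the arm or the gripper's body presses on something with over 40 N, if the wrist force passes 120 N, or if a joint passes its speed limit or range.

## Robot

A 6-joint arm with a two-finger parallel gripper is mounted at the origin on the work surface. World frame = base frame: x ahead of the robot, y to its left, z up, the work surface at z = 0. Lengths are in m, angles in rad, forces in N, time in s.
With the tool pointing down it reaches from about 0.3 to 0.875 m from the base axis. Payload 6.4 kg.
Tool frame: the origin (TCP) lies at the very end of the fingers, on their centre line; the grasp point (between the pads) lies 19 mm behind it; z points along the fingers, y is the direction in which the jaws open and shut (so a half turn about z gives the same grasp; the last joint's range is limited). The gripper opens to 85 mm and grips with 20 to 120 N. Pads are 22 mm wide; open, the fingers measure 114 mm over their backs; the gripper's body (76 mm by 85 mm) begins 54 mm behind the grasp point. The pads swing forward as they close: fully open they stand 13 mm farther back than shut.
Start: joints at [-1.338, 0.181, 1.607, -0, 1.354, -0.206], TCP at [0.244, -0.521, 0.231] pointing down, gripper open.
Joint ranges: [-2.99, 2.99], [-0.89, 2.07], [0.3, 2.58], [-1.14, 4.28], [0, 2.63], [-3.12, 3.12]. Speed limits (rad/s): [2.57, 2.57, 3.01, 3.14, 3.14, 3.14].

## Interface

Orientations are given as a rotation vector (axis times angle).
In Python, from station import sensors, read_camera, camera_params, job_done, spotter gives the robot as it stands. The module is installed in compiled form; this text tells all that it offers.
- The arm moves only by the tool drive_tool, never from a script. Its argument "series" is one flat list of numbers, 7 for each row, row after row: the finger opening in mm, from 0 to 85.4, then the shift along the tool's x, y, z in units of 25 mm (1.0 is 25 mm), then the turn, a rotation vector about the tool's x, y, z in units of 6 degrees (1.0 is 6 degrees). A call has 1 to 12 rows; each row is the pose to reach, as a shift and turn from the pose measured when the call began, along the tool's axes at that moment; what a row does not reach only later rows make up. A row lasts 1/12 s, in which the tool goes at most 41.7 mm and 7.16 degrees, less where a joint would pass 70% of its speed; a pose out of reach is approached as far as the arm can. A call with a gripper value outside its range is refused whole. The fingers move at their own pace and stop on an object; the grip force is fixed at half the most. Time passes only in rows, so rows that repeat a pose let the fingers close. It gives the time, the measured TCP pose, the force and the opening at its end, in the units of the state.
- sensors.observe(): the state, without advancing time (a new reading comes with each control period).
- read_camera(name): name is "scene" or "top" or "wrist"; returns (picture, depth): 384x512x3 uint8, red, green, blue; 384x512 float32, m along the optical axis (not along the pixel's ray), 0 where there is no reading.
- camera_params(name): a dict with "K" (3x3 intrinsics, pixels), "cam_to_world" (4x4, takes a point from camera to world coordinates). Camera axes: x right, y up, looking along -z (the intrinsics and any distortion apply to the point x, -y, -z); pixel columns grow to the right and rows downward; lengths in m; the calibration is good to about 2 mm. A picture is of the moment at which its call begins: read the wrist's pose just before it. camera_params takes no time and is no camera call; for the wrist camera it gives the pose at the moment of the call.
- job_done(): hands the job in, once; it reports no verdict.
Trained networks look in the newest picture that a camera, given by its name, has taken for a name from the list of things; names that differ only in an ending like _2 or _b are one class to them, and where a whole thing is asked for, a point or a joint stands for the part that bears it (a point fixed in the world has none). Each returns a list of dicts, best first, with "p" (0 to 1); they miss things now and then, are a little off and sometimes report something else, mostly with a low value. They report only what shows in the picture. A call takes as long as a camera call. They do not tell look-alikes from the thing itself.
- spotter.find_in(camera, target): "extent" ([left, top, right, bottom] in pixels, round what is visible of it).
The state is a dict: "time": time; "joint_positions": joint angles; "dq": joint speeds; "tau": joint torques, N m; "tool_pos": TCP position; "orientation": TCP orientation; "wrist_force": force on the tool from outside, world axes, zero at the start; "wrist_torque": the same for the moment, N m; "width": finger opening in m.
Only numpy, scipy, OpenCV 4.12 (cv2) and the standard library are available. Lean on these libraries where they do the work, as an engineer would, in place of code of your own. Each camera call takes 0.05 s, during which the arm holds its last target.

## Working session

There is one attempt and no reset: what is moved stays moved. The work goes in short steps, Python scripts to look and compute and a tool call to move; the robot and the scene stay as the last step left them, time stands still between calls to the robot, and variables do not carry over. Pictures are saved under pics/ and viewed, and the job is handed in when it is done.

Besides the shell and the picture viewer there is one more tool, called after ">>>" as name(argument=value, ...) on one line, values as JSON. drive_tool: Moves the arm, as the interface text tells. Its arguments: {"type":"object","properties":{"series":{"type":"array","items":{"type":"number"}}},"required":["series"]}

```bash
mkdir -p pics; ls; cat > h.py <<'E'
import numpy as np, cv2
from station import sensors, read_camera, camera_params, job_done, spotter
from scipy.spatial.transform import Rotation as R
np.set_printoptions(precision=4,suppress=True)
def save(name,fn):
    im,d=read_camera(name); P=camera_params(name)
    cv2.imwrite('pics/'+fn+'.png',cv2.cvtColor(im,cv2.COLOR_RGB2BGR)); np.savez('pics/'+fn+'.npz',im=im,d=d,K=P['K'],T=P['cam_to_world'])
    return im,d,P
def pts(d,P):
    K=np.array(P['K']);T=np.array(P['cam_to_world'])
    v,u=np.mgrid[:d.shape[0],:d.shape[1]]
    p=np.stack([(u-K[0,2])/K[0,0]*d,-(v-K[1,2])/K[1,1]*d,-d],-1)
    w=p@T[:3,:3].T+T[:3,3]; w[d<=0]=np.nan
    return w
def proj(X,P):
    K=np.array(P['K']);T=np.linalg.inv(np.array(P['cam_to_world']))
    c=T[:3,:3]@np.array(X)+T[:3,3]
    return K[0,0]*c[0]/-c[2]+K[0,2], K[1,1]*-c[1]/-c[2]+K[1,2]
E
python3 - <<'E'
from h import *
print(sensors.observe())
for c in ['top','scene']:
    save(c,c+'0'); P=camera_params(c); print(P)
    for t in ['scoop_grip','scoop_lip','jar_mouth','tin','hammer','punches','ball0_center']:
        print(c,t,[(np.round(r['extent']),round(r['p'],2)) for r in spotter.find_in(c,t)])
E
```

```text
pics
{'time': 0.0, 'joint_positions': array([-1.3383,  0.1815,  1.608 , -0.    ,  1.3538, -0.2063]), 'dq': array([ 0.001 , -0.0003, -0.002 ,  0.    ,  0.0002,  0.0008]), 'tau': array([ -0.0017, -44.4871, -35.1337,  -0.0006,   0.009 ,   0.    ]), 'tool_pos': array([ 0.2442, -0.52  ,  0.2304]), 'orientation': array([-3.0646, -0.6833,  0.0001]), 'wrist_force': array([-0.3169,  0.0881,  1.2711]), 'wrist_torque': array([-0.0107,  0.0084, -0.0144]), 'width': 0.08544941161302061}
{'K': array([[353.891 ,   0.    , 260.5329],
       [  0.    , 353.891 , 191.3749],
       [  0.    ,   0.    ,   1.    ]]), 'cam_to_world': array([[-0.017 ,  0.9974, -0.0707,  0.5489],
       [-0.9993, -0.0145,  0.0354, -0.0039],
       [ 0.0343,  0.0712,  0.9969,  0.9213],
       [ 0.    ,  0.    ,  0.    ,  1.    ]])}
top scoop_grip [(array([115., 204., 161., 238.]), 0.85)]
top scoop_lip [(array([115., 203., 163., 238.]), 0.77)]
top jar_mouth [(array([339., 192., 375., 220.]), 0.85), (array([297., 174., 324., 202.]), 0.76), (array([248., 198., 278., 228.]), 0.62)]
top tin [(array([296., 236., 327., 270.]), 0.85)
[... 191 characters left out ...]
373.1951, 197.9767],
       [  0.    ,   0.    ,   1.    ]]), 'cam_to_world': array([[-0.8532, -0.2968,  0.4289,  1.0972],
       [ 0.5214, -0.5057,  0.6874,  0.7491],
       [ 0.0129,  0.8101,  0.5862,  0.7191],
       [ 0.    ,  0.    ,  0.    ,  1.    ]])}
scene scoop_grip [(array([332., 243., 353., 282.]), 0.81)]
scene scoop_lip [(array([330., 244., 351., 278.]), 0.75)]
scene jar_mouth [(array([259., 183., 284., 210.]), 0.67), (array([223., 170., 243., 199.]), 0.6), (array([223., 149., 240., 175.]), 0.56)]
scene tin [(array([263., 165., 291., 187.]), 0.75)]
scene hammer [(array([209., 205., 246., 263.]), 0.92)]
scene punches [(array([240., 131., 269., 157.]), 0.85)]
scene ball0_center []
```

View pics/top0.png

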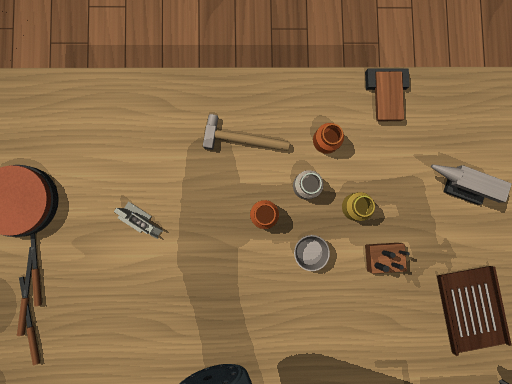

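View pics/scene0.png

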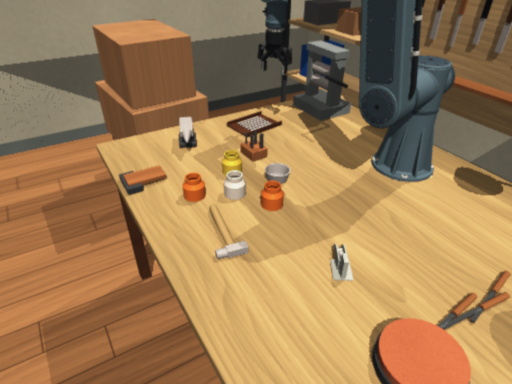

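```bash
python3 - <<'E'
import cv2
a=cv2.imread('pics/top0.png');
cv2.imwrite('pics/c1.png',cv2.resize(a[190:250,100:180],None,fx=8,fy=8,interpolation=cv2.INTER_CUBIC))
cv2.imwrite('pics/c2.png',cv2.resize(a[160:280,240:410],None,fx=4.5,fy=4.5,interpolation=cv2.INTER_CUBIC))
E
```

```text
(no output)
```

View pics/c1.png

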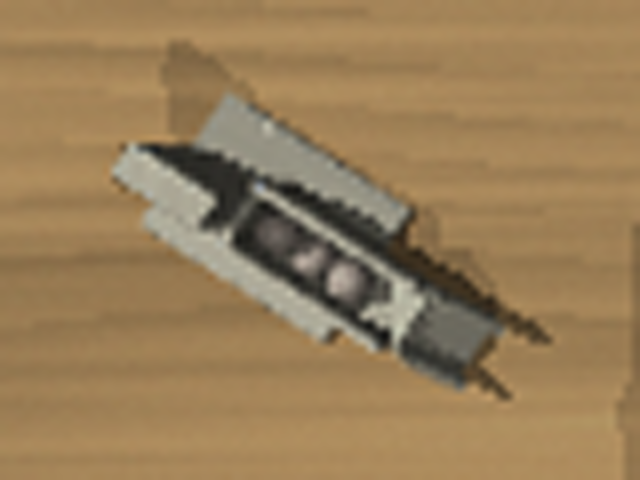

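View pics/c2.png

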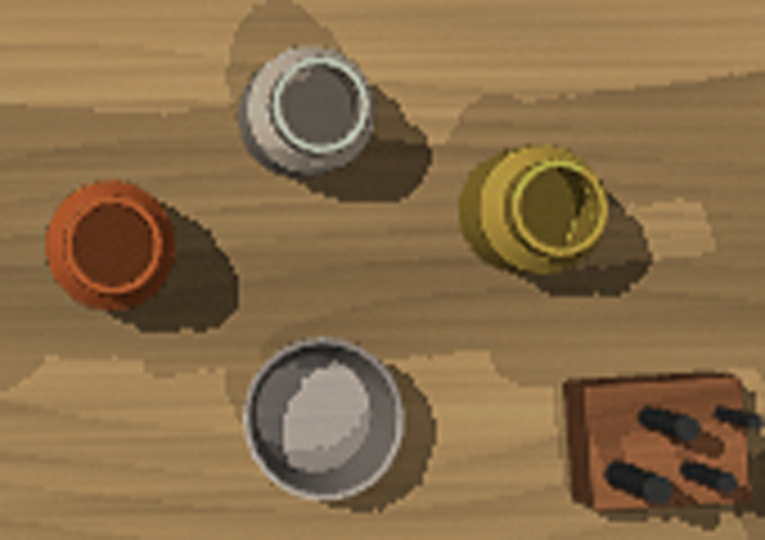

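The top view shows the scoop at about (138,221), fin at the upper left and lip towards the lower right. The off-white jar is at (310,184), with the tin below it and orange and yellow look-alikes on either side. I'll measure these next.

```bash
python3 - <<'E'
from h import *
for c in ['top','scene']:
    z=np.load(f'pics/{c}0.npz'); W=pts(z['d'],dict(K=z['K'],cam_to_world=z['T']))
    fl=W[...,2]
    # plane check
    print(c,'bench z', np.nanmedian(fl[300:340,230:260]) if c=='top' else np.nanmedian(fl[290:320,280:320]))
    if c=='top': boxes=dict(jar=(290,165,330,208),yel=(339,190,378,224),or1=(246,196,282,230),tin=(290,230,332,275),scoop=(110,198,170,242),pun=(365,240,410,277),ham=(200,108,296,155),or2=(310,118,348,155))
    else: boxes=dict(jar=(222,168,246,201),tin=(262,163,292,188),scoop=(327,240,356,283))
    for k,(l,t,r,b) in boxes.items():
        p=W[t:b,l:r].reshape(-1,3); p=p[np.isfinite(p[:,2])]
        h=p[p[:,2]>0.012]
        zm=np.percentile(h[:,2],97)
        top=h[h[:,2]>zm-0.006]
        (cx,cy),rr=cv2.minEnclosingCircle(top[:,:2].astype(np.float32))
        print(c,k,'zmax',zm,'top circ',cx,cy,rr,'n',len(top),'all mean',h[:,:2].mean(0), h[:,:2].min(0),h[:,:2].max(0))
    l,t,r,b=boxes['scoop']; p=W[t:b,l:r].reshape(-1,3); p=p[np.isfinite(p[:,2])]
    h=p[p[:,2]>0.008]
    d=h[:,:2]-h[:,:2].mean(0); e,v=np.linalg.eigh(d.T@d); print('axis',v[:,1],np.degrees(np.arctan2(v[1,1],v[0,1])))
    fin=p[p[:,2]>0.05]; print('fin',len(fin),fin.mean(0),fin.min(0),fin.max(0))
E
```

```text
top bench z -2.370881308927375e-05
top jar zmax 0.07626332767266249 top circ 0.6273245811462402 -0.15598049759864807 0.02621144987642765 n 112 all mean [ 0.6244 -0.1491] [ 0.5927 -0.1894] [ 0.6633 -0.12  ]
top yel zmax 0.07604320637610182 top circ 0.5699005722999573 -0.28352242708206177 0.026007656008005142 n 114 all mean [ 0.5695 -0.2745] [ 0.5357 -0.3162] [ 0.6061 -0.2477]
top or1 zmax 0.07614704561142996 top circ 0.5541232824325562 -0.04276265576481819 0.025811797007918358 n 105 all mean [ 0.5543 -0.0418] [ 0.5202 -0.0777] [ 0.5896 -0.008 ]
top tin zmax 0.04190547393801617 top circ 0.4571254849433899 -0.15910065174102783 0.04449575021862984 n 194 all mean [ 0.4528 -0.1663] [ 0.4144 -0.2032] [ 0.5008 -0.1153]
top scoop zmax 0.0632860955541729 top circ 0.562848687171936 0.30227455496788025 0.016057213768363 n 74 all mean [0.541  0.2685] [0.4992 0.214 ] [0.5761 0.3174]
top pun zmax 0.09489552547549215 top circ 0.43263494968414307 -0.338894248008728 0.027990125119686127 n 74 all mean [ 0.4417 -0.3442] [ 0.4034 -0.3967] [ 0.4759 -0.3044]
top ham zmax 0.028152507402659715 top circ 0.753
[... 368 characters left out ...]
 0.2869 0.0503] [0.5751 0.3174 0.0653]
scene bench z 0.000722591600673117
scene jar zmax 0.07635889041142056 top circ 0.6256343126296997 -0.15871460735797882 0.02905724197626114 n 74 all mean [ 0.6288 -0.1586] [ 0.5432 -0.2912] [ 0.6634 -0.1206]
scene tin zmax 0.07605962469580663 top circ 0.5529386401176453 -0.04754377156496048 0.026473883539438248 n 57 all mean [ 0.4775 -0.1379] [ 0.4136 -0.2045] [ 0.5793 -0.025 ]
scene scoop zmax 0.06366505100451518 top circ 0.5655349493026733 0.30092716217041016 0.015874750912189484 n 54 all mean [0.5538 0.2807] [0.5031 0.2108] [0.5777 0.3164]
axis [0.5515 0.8342] 56.5286460220567
fin 71 [0.5662 0.3028 0.0605] [0.5528 0.2859 0.0501] [0.577  0.3162 0.0655]
```

```bash
cat >> h.py <<'E'
def down(xdeg):
    a=np.radians(xdeg); return np.array([[np.cos(a),np.sin(a),0],[np.sin(a),-np.cos(a),0],[0,0,-1.]])
def plan(pos,Rt,n=1,via=None):
    s=sensors.observe(); p=np.array(s['tool_pos']); R0=R.from_rotvec(s['orientation']).as_matrix()
    d=R0.T@(np.array(pos)-p)/0.025; r=np.degrees(R.from_matrix(R0.T@Rt).as_rotvec())/6
    print('dist mm',1000*np.linalg.norm(np.array(pos)-p),'shift',d,'turn',r)
    return d,r
def st():
    s=sensors.observe(); R0=R.from_rotvec(s['orientation']).as_matrix()
    print(s['time'],'q',s['joint_positions'],'p',s['tool_pos'],'x',R0[:,0],'z',R0[:,2],'F',s['wrist_force'],'w',s['width'])
E
python3 -c "
from h import *
plan((.564,.301,.2),down(54.5))"
```

```text
dist mm 882.0985586409047 shift [ 25.5373 -24.3153   1.2518] turn [ 0.0002  0.0001 -4.8931]
```

>>> drive_tool(series=[85,25.54,-24.32,1.25,0,0,-4.89,85,25.54,-24.32,1.25,0,0,-4.89,85,25.54,-24.32,1.25,0,0,-4.89,85,25.54,-24.32,1.25,0,0,-4.89,85,25.54,-24.32,1.25,0,0,-4.89,85,25.54,-24.32,1.25,0,0,-4.89,85,25.54,-24.32,1.25,0,0,-4.89,85,25.54,-24.32,1.25,0,0,-4.89,85,25.54,-24.32,1.25,0,0,-4.89,85,25.54,-24.32,1.25,0,0,-4.89,85,25.54,-24.32,1.25,0,0,-4.89,85,25.54,-24.32,1.25,0,0,-4.89])

```text
time: 1.8
tool_pos: [0.4259, -0.0529, 0.214]
orientation: [2.792, 1.437, 0.001]
wrist_force: [0.7, -0.7, 0.2]
width: 0.0852
```

```bash
python3 -c "
from h import *
st();plan((.564,.301,.2),down(54.5))"
```

```text
1.8 q [-0.4015 -0.145   1.9742 -0.0001  1.311   0.2186] p [ 0.4259 -0.0529  0.214 ] x [0.5812 0.8138 0.0003] z [ 0.0013 -0.0006 -1.    ] F [ 0.7028 -0.6547  0.1731] w 0.08521903155472792
dist mm 380.1309807972103 shift [14.7293 -3.7331  0.5584] turn [ 0.0136 -0.0025 -0.0055]
```

>>> drive_tool(series=[60,14.73,-3.73,0.56,0,0,0,60,14.73,-3.73,0.56,0,0,0,60,14.73,-3.73,0.56,0,0,0,60,14.73,-3.73,0.56,0,0,0,60,14.73,-3.73,0.56,0,0,0,60,14.73,-3.73,0.56,0,0,0,60,14.73,-3.73,0.56,0,0,0,60,14.73,-3.73,0.56,0,0,0,60,14.73,-3.73,0.56,0,0,0,60,14.73,-3.73,0.56,0,0,0,60,14.73,-3.73,0.56,0,0,0,60,14.73,-3.73,0.56,0,0,0])

```text
time: 2.8
tool_pos: [0.5636, 0.3009, 0.1993]
orientation: [2.791, 1.439, -0.001]
wrist_force: [-0.2, 0.4, -0.2]
width: 0.0601
```

```bash
python3 -c "
from h import *
st()
im,d,P=save('wrist','w1')
W=pts(d,P); m=W[...,2]>0.052
m&=(np.abs(W[...,0]-.564)<.03)&(np.abs(W[...,1]-.301)<.03)&(W[...,2]<.075)
p=W[m]; print(len(p),p.mean(0))
q=p[:,:2].astype(np.float32); print(cv2.minAreaRect(q)); print(P['cam_to_world'])
for n in ['scoop_grip','ball0_center']: print(spotter.find_in('wrist',n))
"
```

```text
2.8 q [ 0.3058  0.348   1.4664 -0.0015  1.3274  0.9251] p [0.5636 0.3009 0.1993] x [ 0.5802  0.8145 -0.0011] z [ 0.0002 -0.0015 -1.    ] F [-0.2442  0.4486 -0.2268] w 0.06011573868562039
408 [0.5655 0.3025 0.0613]
((0.5649831295013428, 0.30171748995780945), (0.031777746975421906, 0.011833642609417439), 54.969181060791016)
[[ 0.8137  0.5533  0.1783  0.61  ]
 [-0.5813  0.7729  0.2542  0.3656]
 [ 0.0028 -0.3105  0.9506  0.3418]
 [ 0.      0.      0.      1.    ]]
[{'extent': [230.2, 148.2, 279.2, 246.6], 'p': 0.92}]
[]
```

View pics/w1.png

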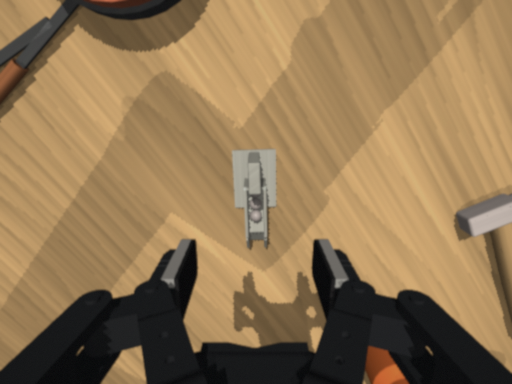

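The wrist view shows the fin at about (254,180) with the lip towards (257,245). The measured fin centre is (0.565, 0.302) with yaw 55°. I'll go down and grasp it.

>>> drive_tool(series=[60,0.06,0.03,1.5,0,0,-0.07,60,0.06,0.03,3.0,0,0,-0.07,60,0.06,0.03,4.5,0,0,-0.07,60,0.06,0.03,5.5,0,0,-0.07,60,0.06,0.03,6.2,0,0,-0.07,60,0.06,0.03,6.6,0,0,-0.07,60,0.06,0.03,6.88,0,0,-0.07,60,0.06,0.03,6.88,0,0,-0.07,60,0.06,0.03,6.88,0,0,-0.07])

```text
time: 3.7
tool_pos: [0.5665, 0.3, 0.0294]
orientation: [2.788, 1.444, 0.004]
wrist_force: [0.5, 0.3, 0.2]
width: 0.06
```

```bash
python3 -c "
from h import *
st()
im,d,P=save('wrist','w2')
"
```

```text
3.7 q [ 0.3028  0.5564  1.5526 -0.0015  1.0299  0.9185] p [0.5665 0.3    0.0294] x [0.5768 0.8169 0.0013] z [ 0.0029 -0.0005 -1.    ] F [0.5179 0.2526 0.243 ] w 0.06003323587816241
```

View pics/w2.png

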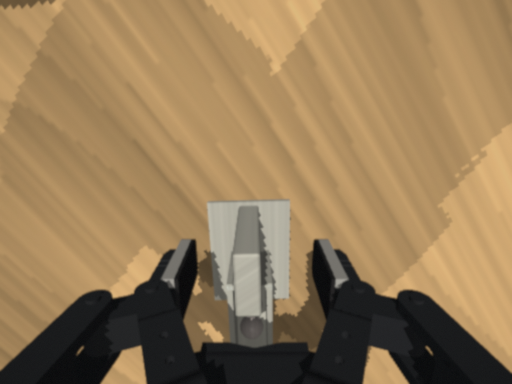

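The fin at (250,285) sits between the pads, about 2 mm to one side. I'll correct that and close.

>>> drive_tool(series=[60,0.02,-0.09,0.08,0,0,0,40,0.02,-0.09,0.08,0,0,0,25,0.02,-0.09,0.08,0,0,0,18,0.02,-0.09,0.08,0,0,0,14,0.02,-0.09,0.08,0,0,0,10,0.02,-0.09,0.08,0,0,0,5,0.02,-0.09,0.08,0,0,0,0,0.02,-0.09,0.08,0,0,0,0,0.02,-0.09,0.08,0,0,0,0,0.02,-0.09,0.08,0,0,0,0,0.02,-0.09,0.08,0,0,0,0,0.02,-0.09,0.08,0,0,0])

```text
time: 4.75
tool_pos: [0.5656, 0.3022, 0.0283]
orientation: [2.788, 1.445, 0.006]
wrist_force: [-1.2, 0.8, 5.4]
width: 0.0111
```

```bash
python3 -c "
from h import *
st()
im,d,P=save('wrist','w3')
"
```

```text
4.75 q [ 0.3065  0.5575  1.5537 -0.0013  1.0262  0.9218] p [0.5656 0.3022 0.0283] x [0.5766 0.817  0.0026] z [ 0.0043  0.0002 -1.    ] F [-1.2077  0.7862  5.421 ] w 0.01111639522696958
```

View pics/w3.png

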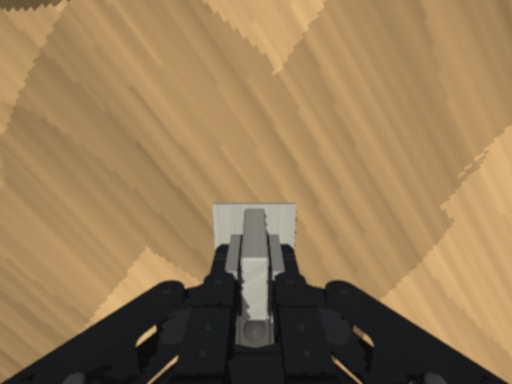

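Grasped, with the opening at 11.1 mm. I'll lift gently.

>>> drive_tool(series=[0,0,0,-0.1,0,0,0,0,0,0,-0.3,0,0,0,0,0,0,-0.65,0,0,0,0,0,0,-1.05,0,0,0,0,0,0,-1.5,0,0,0,0,0,0,-2.0,0,0,0,0,0,0,-2.5,0,0,0,0,0,0,-3.0,0,0,0,0,0,0,-3.4,0,0,0,0,0,0,-3.7,0,0,0,0,0,0,-3.9,0,0,0,0,0,0,-4.0,0,0,0])

```text
time: 5.8
tool_pos: [0.5654, 0.3022, 0.1293]
orientation: [2.788, 1.444, 0.008]
wrist_force: [0.4, 0.1, -2.2]
width: 0.0111
```

```bash
python3 -c "
from h import *
st()
im,d,P=save('wrist','w4')
im,d,P=save('scene','s4')
cv2.imwrite('pics/s4c.png',cv2.cvtColor(cv2.resize(im[190:310,270:420],None,fx=5,fy=5,interpolation=3),4))
s=sensors.observe()
# pour plan
R0=R.from_rotvec(s['orientation']).as_matrix(); lt=np.array([-.0957,0,.0233])
print('lip now',s['tool_pos']+R0@lt)
jar=np.array([.6265,-.157,.076]); Rd=down(55)
t=jar+5e-3*np.array([.574,.819,0])+np.array([0,0,.025])-Rd@lt; print(t); plan(t,Rd)
"
```

```text
5.8 q [ 0.3067  0.4217  1.5173 -0.0012  1.1974  0.9218] p [0.5654 0.3022 0.1293] x [0.5767 0.817  0.0034] z [ 0.0053  0.0005 -1.    ] F [ 0.4337  0.0517 -2.2005] w 0.011143023497663797
lip now [0.5101 0.224  0.105 ]
[ 0.6843 -0.0745  0.1243]
dist mm 395.07584693989537 shift [-9.5614 12.581   0.1873] turn [ 0.034  -0.0271 -0.0368]
```

View pics/s4c.png

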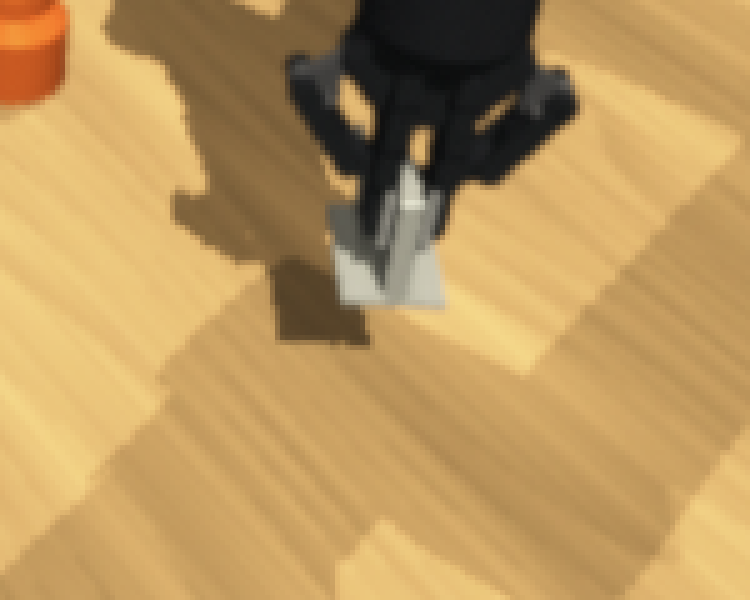

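View pics/w4.png

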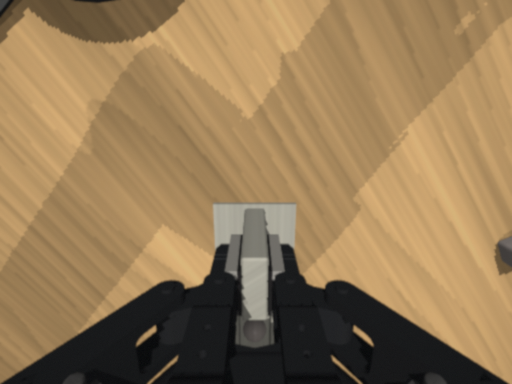

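The wrist view shows the scoop seated between the pads just as it was at the grasp. A ball is visible at (255,330). I'll carry it level in ramped legs.

>>> drive_tool(series=[0,-0.09,0.12,0,0,0,0,0,-0.27,0.36,0,0,0,0,0,-0.54,0.72,0,0,0,0,0,-0.91,1.19,0,0,0,0,0,-1.33,1.75,0,0,0,0,0,-1.82,2.39,0,0,0,0,0,-2.3,3.02,0,0,0,0,0,-2.72,3.58,0,0,0,0,0,-3.09,4.06,0,0,0,0,0,-3.36,4.42,0,0,0,0,0,-3.54,4.66,0,0,0,0,0,-3.63,4.78,0,0,0,0])

```text
time: 6.9
tool_pos: [0.6108, 0.1577, 0.1286]
orientation: [2.789, 1.443, 0.006]
wrist_force: [0.1, -0.1, -3.1]
width: 0.0114
```

>>> drive_tool(series=[0,-0.09,0.12,0,0,0,0,0,-0.27,0.36,0,0,0,0,0,-0.54,0.72,0,0,0,0,0,-0.91,1.19,0,0,0,0,0,-1.33,1.75,0,0,0,0,0,-1.82,2.39,0,0,0,0,0,-2.3,3.02,0,0,0,0,0,-2.72,3.58,0,0,0,0,0,-3.09,4.06,0,0,0,0,0,-3.36,4.42,0,0,0,0,0,-3.54,4.66,0,0,0,0,0,-3.63,4.78,0,0,0,0])

```text
time: 7.9
tool_pos: [0.6562, 0.0133, 0.1288]
orientation: [2.789, 1.441, 0.006]
wrist_force: [-0.5, -1.2, -2.1]
width: 0.0115
```

```bash
python3 -c "
from h import *
st()
im,d,P=save('wrist','w5')
im,d,P=save('top','t5')
W=pts(d,P); s=sensors.observe()
cv2.imwrite('pics/t5c.png',cv2.cvtColor(cv2.resize(im[110:260,210:400],None,fx=4,fy=4,interpolation=3),4))
# jar recheck: 
b=W[165:208,290:330].reshape(-1,3); b=b[(b[:,2]>.070)&(b[:,2]<.08)]; print(len(b),cv2.minEnclosingCircle(b[:,:2].astype(np.float32)),np.median(b[:,2]))
R0=R.from_rotvec(s['orientation']).as_matrix(); lt=np.array([-.0957,0,.0233])
print('lip now',s['tool_pos']+R0@lt)
jar=np.array([.6265,-.157,.076]); Rd=down(55)
t=jar+5e-3*np.array([.574,.819,0])+np.array([0,0,.025])-Rd@lt; print(t); plan(t,Rd)
"
```

```text
7.9 q [-0.1606  0.4534  1.4739  0.0009  1.2099  0.4561] p [0.6562 0.0133 0.1288] x [0.5786 0.8156 0.0027] z [ 0.0045  0.0001 -1.    ] F [-0.5035 -1.219  -2.1062] w 0.01153605115088732
113 ((0.6275870203971863, -0.15575437247753143), 0.025878673419356346) 0.07461856581479553
lip now [ 0.6008 -0.0639  0.1052]
[ 0.6843 -0.0745  0.1243]
dist mm 93.2153126914142 shift [-2.2419  2.9739  0.1804] turn [ 0.032  -0.0261 -0.0542]
```

View pics/t5c.png

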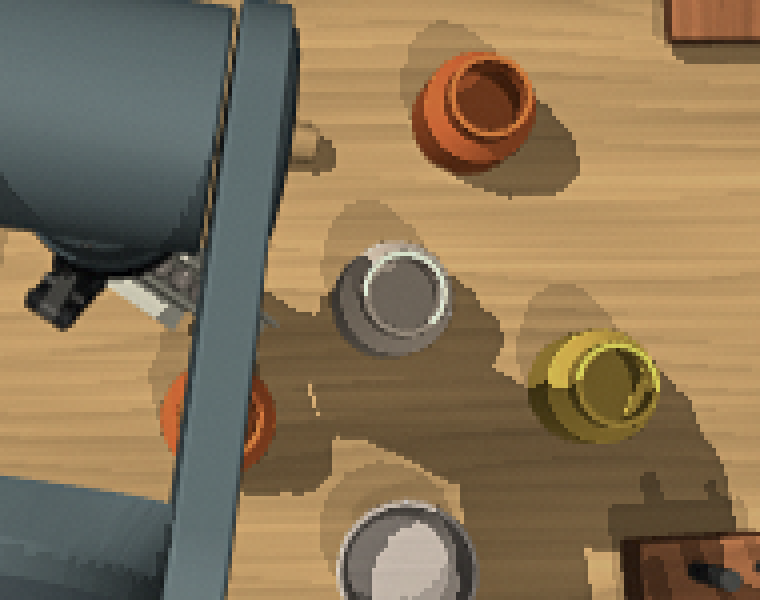

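The top view shows part of the scoop beside the arm near (185,280) in the crop, clear of everything. The jar is at (405,290) in the crop. Next leg.

>>> drive_tool(series=[0,-0.06,0.08,0,0,0,0,0,-0.2,0.26,0,0,0,0,0,-0.42,0.56,0,0,0,0,0,-0.7,0.93,0,0,0,0,0,-1.0,1.33,0,0,0,-0.02,0,-1.3,1.72,0,0,0,-0.04,0,-1.58,2.1,0,0,0,-0.05,0,-1.83,2.43,0,0,0,-0.05,0,-2.03,2.69,0,0,0,-0.05,0,-2.16,2.87,0,0,0,-0.05,0,-2.24,2.97,0,0,0,-0.05,0,-2.24,2.97,0,0,0,-0.05])

```text
time: 9.0
tool_pos: [0.6843, -0.0751, 0.1287]
orientation: [2.786, 1.448, 0.006]
wrist_force: [-0.6, 0.3, -2.1]
width: 0.0112
```

```bash
python3 -c "
from h import *
st()
im,d,P=save('wrist','w6')
im,d,P=save('scene','s6')
cv2.imwrite('pics/s6c.png',cv2.cvtColor(cv2.resize(im[120:240,180:330],None,fx=5,fy=5,interpolation=3),4))
im,d,P=save('top','t6')
W=pts(d,P); s=sensors.observe()
cv2.imwrite('pics/t6c.png',cv2.cvtColor(cv2.resize(im[140:230,250:370],None,fx=6,fy=6,interpolation=3),4))
R0=R.from_rotvec(s['orientation']).as_matrix(); lt=np.array([-.0957,0,.0233])
L=s['tool_pos']+R0@lt
print('lip now',L, proj(L,P), proj([.6267,-.157,.076],P)); P2=camera_params('scene'); print(proj(L,P2),proj([.6267,-.157,.076],P2))
"
```

```text
9.0 q [-0.282   0.5186  1.3795  0.0016  1.2395  0.3295] p [ 0.6843 -0.0751  0.1287] x [0.5745 0.8185 0.0027] z [ 0.0043  0.0003 -1.    ] F [-0.5552  0.2564 -2.1426] w 0.011244351613643348
lip now [ 0.6293 -0.1522  0.1052] (np.float64(311.5340699542103), np.float64(181.00457702225032)) (np.float64(311.39088515084933), np.float64(183.24670945274767))
(np.float64(233.9563015960679), np.float64(167.21323319709256)) (np.float64(234.1840015801057), np.float64(174.1093799495861))
```

View pics/t6c.png

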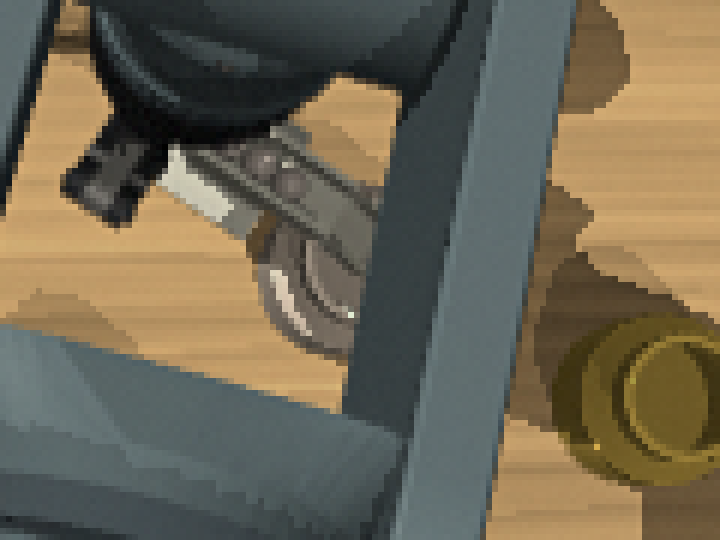

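View pics/s6c.png

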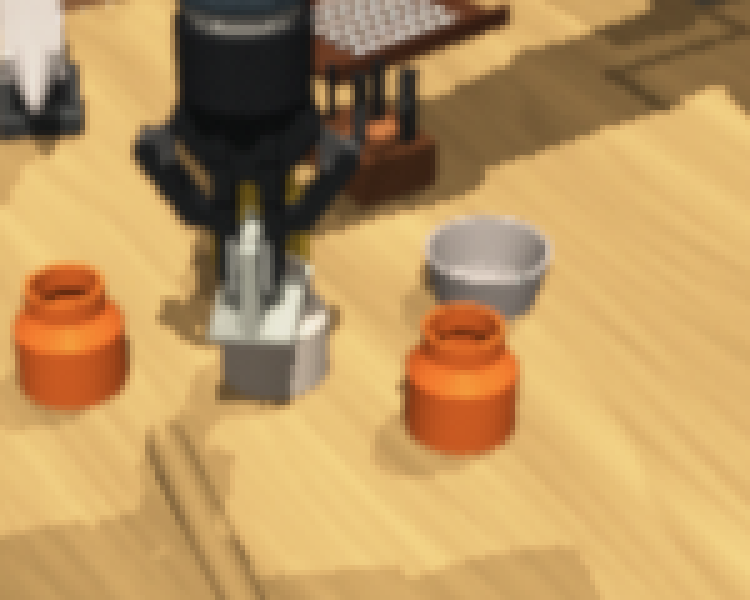

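View pics/w6.png

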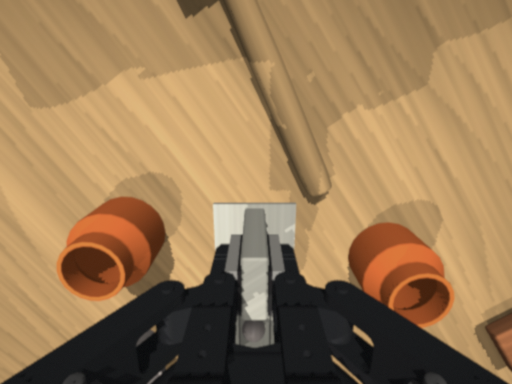

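Top crop: two balls show in the channel at (260,160) and (290,183), and the spout runs over the mouth. The channel end at full-image (311.7,180) matches the predicted lip at (311.5,181). Scene crop: the scoop is over the off-white jar. I'll lower the lip about 7 mm below the rim and hold.

>>> drive_tool(series=[0,0,0,0.1,0,0,0,0,0,0,0.3,0,0,0,0,0,0,0.55,0,0,0,0,0,0,0.8,0,0,0,0,0,0,1.02,0,0,0,0,0,0,1.2,0,0,0,0,0,0,1.34,0,0,0,0,0,0,1.43,0,0,0,0,0,0,1.48,0,0,0,0,0,0,1.48,0,0,0,0,0,0,1.48,0,0,0,0,0,0,1.48,0,0,0])

```text
time: 10.15
tool_pos: [0.6844, -0.0739, 0.0921]
orientation: [2.785, 1.45, 0.007]
wrist_force: [0.6, 0.2, -2.4]
width: 0.0113
```

```bash
python3 -c "
from h import *
st()
im,d,P=save('top','t7')
s=sensors.observe()
cv2.imwrite('pics/t7c.png',cv2.cvtColor(cv2.resize(im[140:230,250:370],None,fx=6,fy=6,interpolation=3),4))
im,d,P=save('scene','s7')
cv2.imwrite('pics/s7c.png',cv2.cvtColor(cv2.resize(im[120:240,180:330],None,fx=5,fy=5,interpolation=3),4))
R0=R.from_rotvec(s['orientation']).as_matrix(); lt=np.array([-.0957,0,.0233])
L=s['tool_pos']+R0@lt
print('lip now',L)
"
```

```text
10.15 q [-0.2803  0.56    1.3984  0.0019  1.1788  0.3298] p [ 0.6844 -0.0739  0.0921] x [0.5735 0.8192 0.003 ] z [ 0.0047  0.0004 -1.    ] F [ 0.5785  0.2498 -2.3561] w 0.01125803451304858
lip now [ 0.6297 -0.1523  0.0686]
```

View pics/t7c.png

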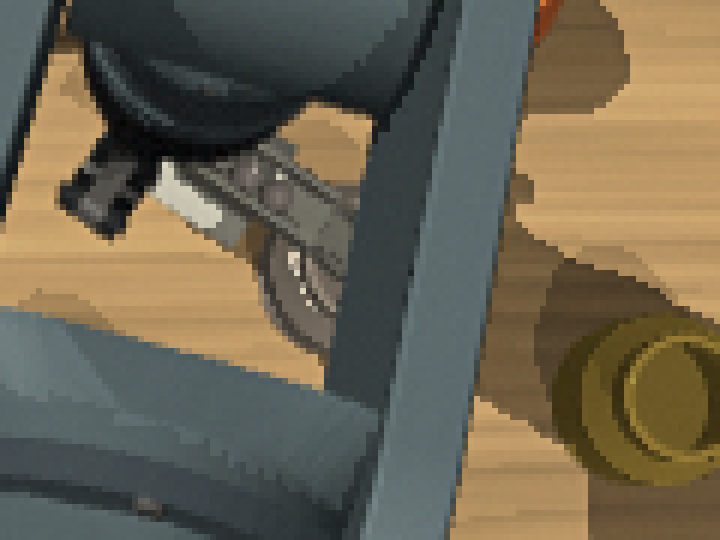

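View pics/s7c.png

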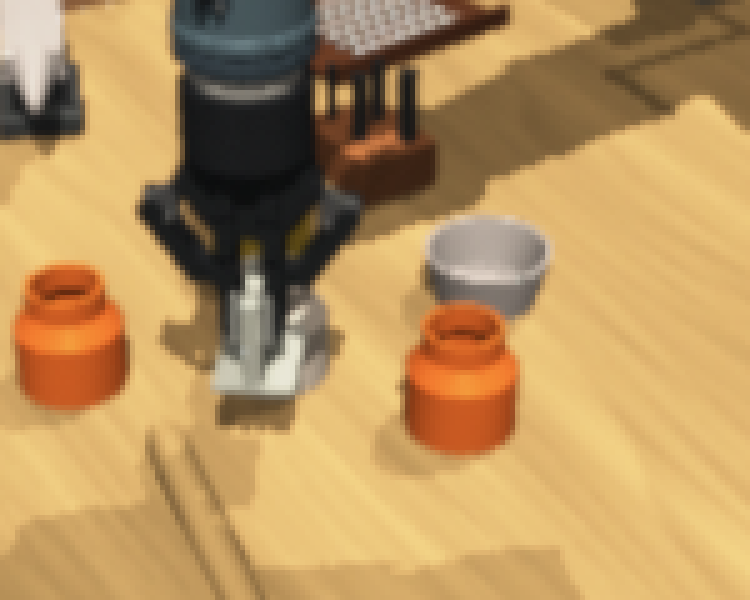

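The balls stay at the rear, the lip is 6.4 mm below the rim and 5.6 mm from the axis, and there is no contact force. I'll compute the tipping arc about the lip.

```bash
cat >> h.py <<'E'
def tip(th_list,dip,back=None):
    # rotate about lip; dip: final extra lip shift in world (m), linear
    s=sensors.observe(); R0=R.from_rotvec(s['orientation']).as_matrix(); lt=np.array([-.0957,0,.0233])
    L=s['tool_pos']+R0@lt; print('lip',L,'off',L-np.array([.6267,-.157,.075]))
    out=[]
    for i,t in enumerate(th_list):
        a=R.from_rotvec([0,np.radians(t),0]).as_matrix()
        d=lt-a@lt+R0.T@(np.array(dip)*(i+1)/len(th_list))
        out+= [0]+[round(float(v),2)+0. for v in d/.025]+[0,round(t/6,2),0]
    print(out)
E
python3 -c "
from h import *
tip([1.5*i for i in range(1,13)],[0.0006,.0008,-.003])"
```

```text
lip [ 0.6296 -0.1523  0.0686] off [ 0.0029  0.0047 -0.0064]
[0, -0.02, 0.0, -0.09, 0, 0.25, 0, 0, -0.05, 0.0, -0.18, 0, 0.5, 0, 0, -0.08, 0.0, -0.27, 0, 0.75, 0, 0, -0.11, 0.0, -0.35, 0, 1.0, 0, 0, -0.14, 0.0, -0.44, 0, 1.25, 0, 0, -0.17, 0.0, -0.53, 0, 1.5, 0, 0, -0.21, 0.0, -0.61, 0, 1.75, 0, 0, -0.25, 0.0, -0.7, 0, 2.0, 0, 0, -0.29, 0.0, -0.78, 0, 2.25, 0, 0, -0.34, 0.0, -0.86, 0, 2.5, 0, 0, -0.39, 0.0, -0.94, 0, 2.75, 0, 0, -0.44, 0.0, -1.02, 0, 3.0, 0]
```

>>> drive_tool(series=[0,-0.02,0,-0.09,0,0.25,0,0,-0.05,0,-0.18,0,0.5,0,0,-0.08,0,-0.27,0,0.75,0,0,-0.11,0,-0.35,0,1.0,0,0,-0.14,0,-0.44,0,1.25,0,0,-0.17,0,-0.53,0,1.5,0,0,-0.21,0,-0.61,0,1.75,0,0,-0.25,0,-0.7,0,2.0,0,0,-0.29,0,-0.78,0,2.25,0,0,-0.34,0,-0.86,0,2.5,0,0,-0.39,0,-0.94,0,2.75,0,0,-0.44,0,-1.02,0,3.0,0])

```text
time: 11.25
tool_pos: [0.6781, -0.0831, 0.1181]
orientation: [-2.632, -1.372, -0.425]
wrist_force: [-0.4, 0.4, -3.4]
width: 0.0111
```

```bash
python3 -c "
from h import *
st()
tip([1.5*i for i in range(1,13)],[0.0003,.0005,-.003])"
```

```text
11.25 q [-0.4436  0.458   1.5274  0.3487  1.1221  0.0192] p [ 0.6781 -0.0831  0.1181] x [0.5434 0.7789 0.3129] z [ 0.1827  0.254  -0.9498] F [-0.3551  0.3898 -3.4339] w 0.01111436859804151
lip [ 0.6303 -0.1517  0.066 ] off [ 0.0036  0.0053 -0.009 ]
[0, -0.03, 0.0, -0.09, 0, 0.25, 0, 0, -0.06, 0.0, -0.18, 0, 0.5, 0, 0, -0.09, 0.0, -0.27, 0, 0.75, 0, 0, -0.12, 0.0, -0.35, 0, 1.0, 0, 0, -0.16, 0.0, -0.44, 0, 1.25, 0, 0, -0.2, 0.0, -0.53, 0, 1.5, 0, 0, -0.24, 0.0, -0.61, 0, 1.75, 0, 0, -0.29, 0.0, -0.69, 0, 2.0, 0, 0, -0.33, 0.0, -0.78, 0, 2.25, 0, 0, -0.38, 0.0, -0.86, 0, 2.5, 0, 0, -0.44, 0.0, -0.94, 0, 2.75, 0, 0, -0.49, 0.0, -1.02, 0, 3.0, 0]
```

>>> drive_tool(series=[0,-0.03,0,-0.09,0,0.25,0,0,-0.06,0,-0.18,0,0.5,0,0,-0.09,0,-0.27,0,0.75,0,0,-0.12,0,-0.35,0,1.0,0,0,-0.16,0,-0.44,0,1.25,0,0,-0.2,0,-0.53,0,1.5,0,0,-0.24,0,-0.61,0,1.75,0,0,-0.29,0,-0.69,0,2.0,0,0,-0.33,0,-0.78,0,2.25,0,0,-0.38,0,-0.86,0,2.5,0,0,-0.44,0,-0.94,0,2.75,0,0,-0.49,0,-1.02,0,3.0,0])

```text
time: 12.25
tool_pos: [0.6668, -0.0996, 0.139]
orientation: [-2.432, -1.27, -0.8]
wrist_force: [-0.1, -0.5, -2.5]
width: 0.0111
```

```bash
python3 -c "
from h import *
st()
tip([1,2,3,4,5,6,6,6,6,6,6,6],[0,0,0])
im,d,P=save('top','t8')
cv2.imwrite('pics/t8c.png',cv2.cvtColor(cv2.resize(im[140:230,250:370],None,fx=6,fy=6,interpolation=3),4))
im,d,P=save('scene','s8')
cv2.imwrite('pics/s8c.png',cv2.cvtColor(cv2.resize(im[120:240,180:330],None,fx=5,fy=5,interpolation=3),4))
"
```

```text
12.25 q [-0.62    0.4356  1.6178  0.6913  1.1883 -0.3115] p [ 0.6668 -0.0996  0.139 ] x [0.4595 0.6626 0.5915] z [ 0.3427  0.4821 -0.8063] F [-0.0748 -0.5253 -2.4656] w 0.011054826957798936
lip [ 0.6308 -0.1518  0.0636] off [ 0.0041  0.0052 -0.0114]
[0, -0.02, 0.0, -0.07, 0, 0.17, 0, 0, -0.03, 0.0, -0.13, 0, 0.33, 0, 0, -0.05, 0.0, -0.2, 0, 0.5, 0, 0, -0.07, 0.0, -0.26, 0, 0.67, 0, 0, -0.1, 0.0, -0.33, 0, 0.83, 0, 0, -0.12, 0.0, -0.4, 0, 1.0, 0, 0, -0.12, 0.0, -0.4, 0, 1.0, 0, 0, -0.12, 0.0, -0.4, 0, 1.0, 0, 0, -0.12, 0.0, -0.4, 0, 1.0, 0, 0, -0.12, 0.0, -0.4, 0, 1.0, 0, 0, -0.12, 0.0, -0.4, 0, 1.0, 0, 0, -0.12, 0.0, -0.4, 0, 1.0, 0]
```

View pics/t8c.png

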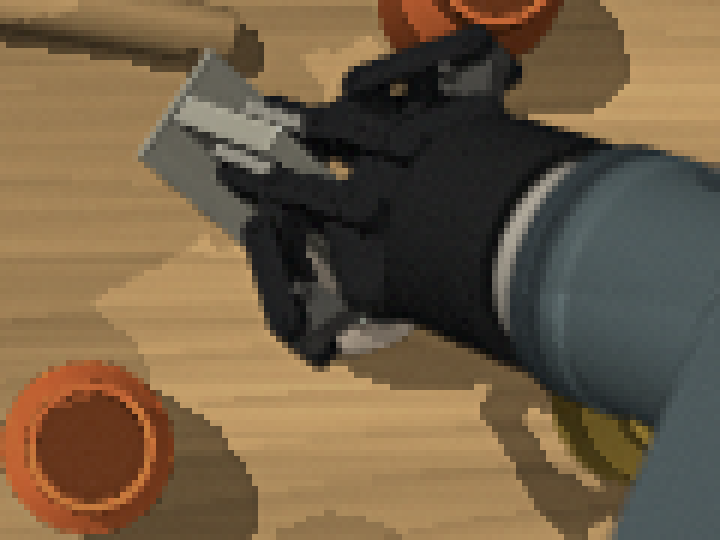

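View pics/s8c.png

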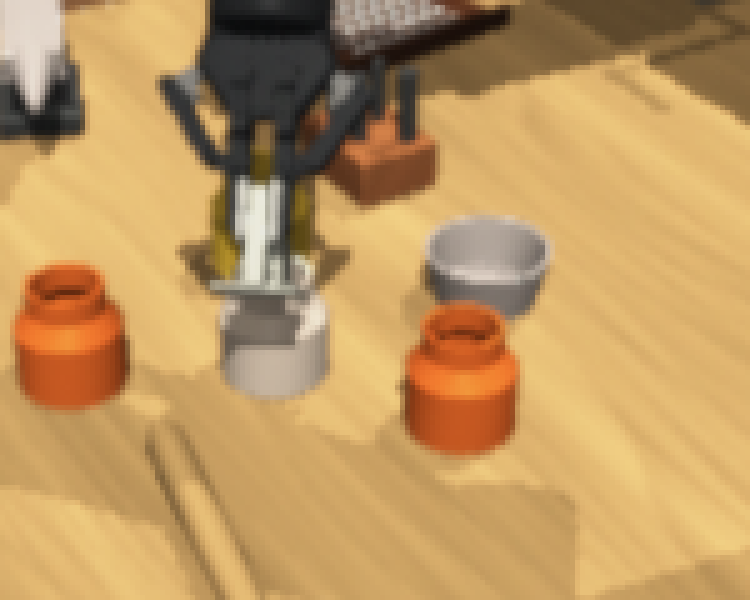

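The jar is upright and the scoop is tipped 36° with its lip in the mouth. I'll finish to 42° and dwell.

>>> drive_tool(series=[0,-0.02,0,-0.1,0,0.25,0,0,-0.05,0,-0.2,0,0.5,0,0,-0.08,0,-0.3,0,0.75,0,0,-0.12,0,-0.4,0,1.0,0,0,-0.12,0,-0.4,0,1.0,0,0,-0.12,0,-0.4,0,1.0,0,0,-0.12,0,-0.4,0,1.0,0,0,-0.12,0,-0.4,0,1.0,0,0,-0.12,0,-0.4,0,1.0,0,0,-0.12,0,-0.4,0,1.0,0,0,-0.12,0,-0.4,0,1.0,0,0,-0.12,0,-0.4,0,1.0,0])

```text
time: 13.35
tool_pos: [0.6616, -0.1068, 0.1447]
orientation: [-2.358, -1.229, -0.913]
wrist_force: [-0.3, -0.2, -2.1]
width: 0.0112
```

```bash
python3 -c "
from h import *
st()
im,d,P=save('wrist','w9')
im,d,P=save('scene','s9')
cv2.imwrite('pics/s9c.png',cv2.cvtColor(cv2.resize(im[120:240,180:330],None,fx=5,fy=5,interpolation=3),4))
tip([-3.5*i for i in range(1,13)],[.002,.003,.035])
for c in ['wrist','scene']: print(spotter.find_in(c,'ball0_center'))
"
```

```text
13.35 q [-0.6777  0.4475  1.6375  0.7894  1.236  -0.4091] p [ 0.6616 -0.1068  0.1447] x [0.4228 0.6083 0.6717] z [ 0.3884  0.5481 -0.7408] F [-0.3091 -0.2139 -2.1323] w 0.01120625996887022
lip [ 0.6302 -0.1523  0.0631] off [ 0.0035  0.0047 -0.0119]
[0, 0.14, 0.0, 0.16, 0, -0.58, 0, 0, 0.26, 0.0, 0.32, 0, -1.17, 0, 0, 0.37, 0.0, 0.48, 0, -1.75, 0, 0, 0.46, 0.0, 0.64, 0, -2.33, 0, 0, 0.54, 0.0, 0.8, 0, -2.92, 0, 0, 0.6, 0.0, 0.96, 0, -3.5, 0, 0, 0.65, 0.0, 1.12, 0, -4.08, 0, 0, 0.69, 0.0, 1.28, 0, -4.67, 0, 0, 0.71, 0.0, 1.43, 0, -5.25, 0, 0, 0.72, 0.0, 1.58, 0, -5.83, 0, 0, 0.71, 0.0, 1.72, 0, -6.42, 0, 0, 0.69, 0.0, 1.86, 0, -7.0, 0]
[]
[]
```

View pics/w9.png

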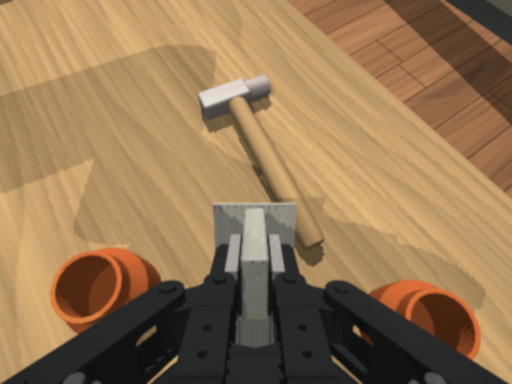

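View pics/s9c.png

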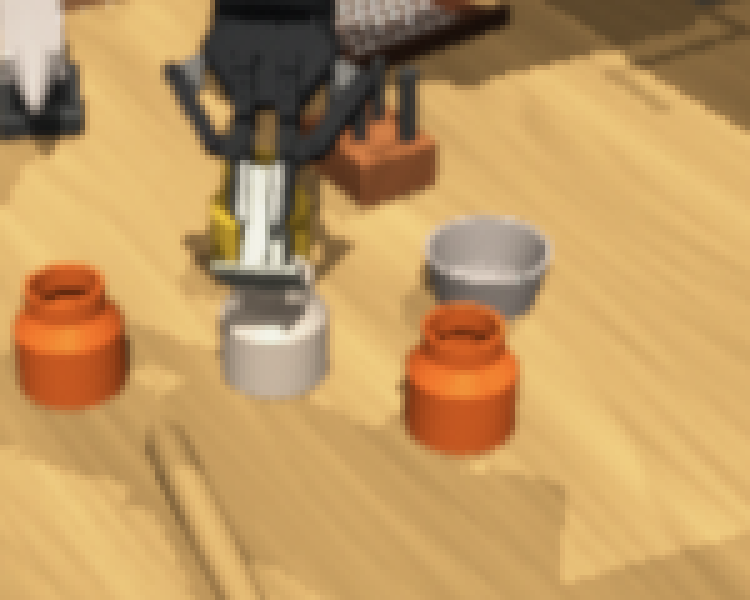

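The channel looks empty in the wrist view (rear end at (255,325)). I'll level the scoop while raising it out of the mouth.

>>> drive_tool(series=[0,0.14,0,0.16,0,-0.58,0,0,0.26,0,0.32,0,-1.17,0,0,0.37,0,0.48,0,-1.75,0,0,0.46,0,0.64,0,-2.33,0,0,0.54,0,0.8,0,-2.92,0,0,0.6,0,0.96,0,-3.5,0,0,0.65,0,1.12,0,-4.08,0,0,0.69,0,1.28,0,-4.67,0,0,0.71,0,1.43,0,-5.25,0,0,0.72,0,1.58,0,-5.83,0,0,0.71,0,1.72,0,-6.42,0,0,0.69,0,1.86,0,-7.04,0])

```text
time: 14.55
tool_pos: [0.6871, -0.0707, 0.1221]
orientation: [2.783, 1.446, -0.001]
wrist_force: [-0.3, 0.3, -1.9]
width: 0.0112
```

```bash
python3 -c "
from h import *
st()
im,d,P=save('top','t10')
cv2.imwrite('pics/t10c.png',cv2.cvtColor(cv2.resize(im[140:230,250:370],None,fx=6,fy=6,interpolation=3),4))
tip([0],[.0574*2,.0819*2,.03])
tip([0],[0,0,.03])
"
```

```text
14.55 q [-0.2719  0.5316  1.3748 -0.0046  1.2317  0.3418] p [ 0.6871 -0.0707  0.1221] x [ 0.5747  0.8184 -0.0029] z [ 0.0022 -0.0051 -1.    ] F [-0.281   0.302  -1.9311] w 0.011174238158880148
lip [ 0.6327 -0.1471  0.0986] off [0.006  0.0099 0.0236]
[0, 7.99, 0.01, -1.24, 0, 0.0, 0]
lip [ 0.6327 -0.1471  0.0986] off [0.006  0.0099 0.0236]
[0, -0.01, 0.0, -1.2, 0, 0.0, 0]
```

View pics/t10c.png

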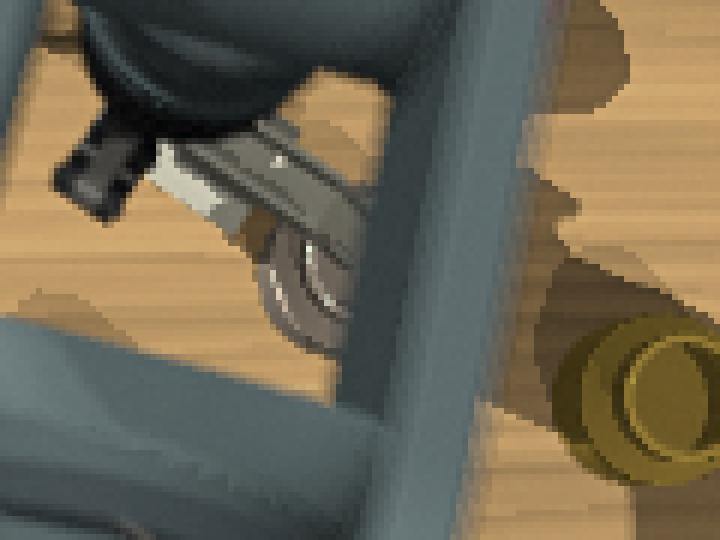

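The channel is empty in the top crop at (280,170). I'll return to the scoop's original spot.

```bash
python3 -c "
from h import *
plan((.5655,.302,.135),down(55))"
```

```text
dist mm 390.33882988562345 shift [  9.346  -12.4905  -0.6487] turn [0.0387 0.0536 0.0062]
```

>>> drive_tool(series=[0,0.1,-0.13,-0.1,0,0,0,0,0.5,-0.67,-0.3,0,0,0,0,1.1,-1.47,-0.5,0.04,0.05,0,0,2.0,-2.67,-0.65,0.04,0.05,0,0,3.0,-4.01,-0.65,0.04,0.05,0,0,4.0,-5.35,-0.65,0.04,0.05,0,0,5.0,-6.68,-0.65,0.04,0.05,0,0,6.0,-8.02,-0.65,0.04,0.05,0,0,7.0,-9.36,-0.65,0.04,0.05,0,0,7.9,-10.56,-0.65,0.04,0.05,0,0,8.7,-11.63,-0.65,0.04,0.05,0,0,9.35,-12.49,-0.65,0.04,0.05,0])

```text
time: 15.6
tool_pos: [0.5633, 0.3049, 0.1359]
orientation: [-2.784, -1.451, -0.001]
wrist_force: [-0.3, -0.8, -1.7]
width: 0.0115
```

```bash
python3 -c "
from h import *
st()
plan((.5655,.302,.0295),down(55))
im,d,P=save('top','t11')
cv2.imwrite('pics/t11c.png',cv2.cvtColor(cv2.resize(im[120:270,230:420],None,fx=4,fy=4,interpolation=3),4))
im,d,P=save('wrist','w11')
"
```

```text
15.6 q [0.3099 0.4157 1.5111 0.0027 1.2145 0.9185] p [0.5633 0.3049 0.1359] x [0.5725 0.8199 0.0018] z [-0.0005  0.0025 -1.    ] F [-0.2755 -0.8218 -1.6593] w 0.011450292987965623
dist mm 106.4559459789427 shift [-0.0538  0.1458  4.2554] turn [-0.0176 -0.0167  0.0126]
```

View pics/t11c.png

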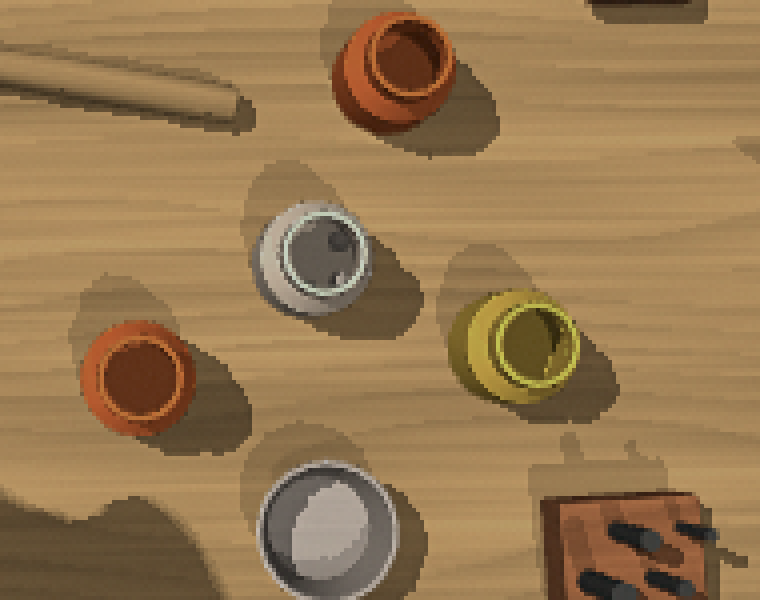

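View pics/w11.png

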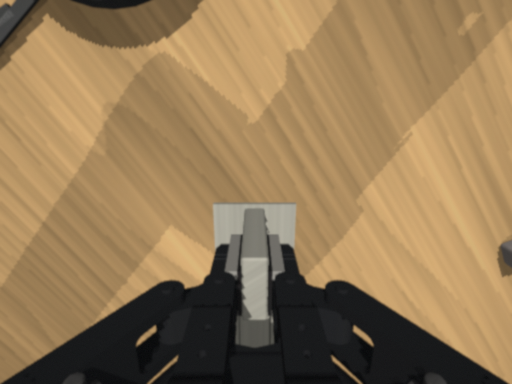

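Two balls show inside the jar at crop (340,238) and (337,275). The third is probably under the shoulder, since none is on the bench and the channel is empty. I'll set the scoop down.

>>> drive_tool(series=[0,-0.05,0.15,0.2,0,0,0,0,-0.05,0.15,0.6,0,0,0,0,-0.05,0.15,1.2,0,0,0,0,-0.05,0.15,1.8,0,0,0,0,-0.05,0.15,2.4,0,0,0,0,-0.05,0.15,3.0,0,0,0,0,-0.05,0.15,3.4,0,0,0,0,-0.05,0.15,3.7,0,0,0,0,-0.05,0.15,3.95,0,0,0,0,-0.05,0.15,4.12,0,0,0,0,-0.05,0.15,4.22,-0.02,-0.02,0,0,-0.05,0.15,4.25,-0.02,-0.02,0])

```text
time: 16.7
tool_pos: [0.5651, 0.3037, 0.0295]
orientation: [-2.783, -1.457, 0.0]
wrist_force: [0.1, 0.9, -2.6]
width: 0.0112
```

>>> drive_tool(series=[0,0,0,0,0,0,0,0,0,0,0,0,0,0])

```text
time: 16.87
tool_pos: [0.5655, 0.3039, 0.0301]
orientation: [-2.783, -1.457, -0.002]
wrist_force: [-0.6, -0.1, -2.2]
width: 0.0108
```

>>> drive_tool(series=[0,0,0,0.03,0,0,0,0,0,0,0.06,0,0,0,0,0,0,0.06,0,0,0,0,0,0,0.06,0,0,0])

```text
time: 17.2
tool_pos: [0.5655, 0.304, 0.0287]
orientation: [-2.783, -1.458, -0.002]
wrist_force: [0.3, 0.5, -1.4]
width: 0.0111
```

Within about 0.5 mm of the bench. I'll release gently.

>>> drive_tool(series=[0,0,0,0.02,0,0,0,12,0,0,0.02,0,0,0,14,0,0,0.02,0,0,0,17,0,0,0.02,0,0,0,22,0,0,0.02,0,0,0,30,0,0,0.02,0,0,0,40,0,0,0.02,0,0,0,50,0,0,0.02,0,0,0,60,0,0,0.02,0,0,0,60,0,0,0.02,0,0,0])

```text
time: 18.03
tool_pos: [0.5655, 0.304, 0.0282]
orientation: [-2.783, -1.458, -0.002]
wrist_force: [0.2, 0.8, 0.2]
width: 0.0602
```

```bash
python3 -c "
from h import *
st()
im,d,P=save('wrist','w12')
"
```

```text
18.0333 q [0.3086 0.5607 1.5489 0.0003 1.0309 0.9143] p [0.5655 0.304  0.0282] x [0.5695 0.822  0.001 ] z [ 0.001   0.0006 -1.    ] F [0.1913 0.8141 0.1666] w 0.060231824452857415
```

View pics/w12.png

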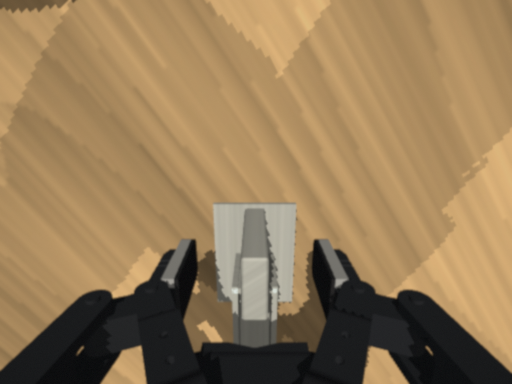

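The scoop is standing free between the open pads, fin at (255,285). I'll retreat straight up.

>>> drive_tool(series=[60,0,0,-0.3,0,0,0,60,0,0,-1.0,0,0,0,60,0,0,-2.0,0,0,0,60,0,0,-3.2,0,0,0,60,0,0,-4.4,0,0,0,60,0,0,-5.6,0,0,0,60,0,0,-6.8,0,0,0,60,0,0,-7.6,0,0,0,60,0,0,-8.0,0,0,0,60,0,0,-8.0,0,0,0])

```text
time: 18.92
tool_pos: [0.5668, 0.3044, 0.2319]
orientation: [2.782, 1.457, 0.011]
wrist_force: [1.1, -0.1, 0.1]
width: 0.0594
```

```bash
python3 -c "
from h import *
st()
im,d,P=save('wrist','w13')
W=pts(d,P); m=(W[...,2]>.052)&(W[...,2]<.08)&(abs(W[...,0]-.565)<.03)&(abs(W[...,1]-.303)<.03); p=W[m]; print('fin',len(p),p.mean(0),p[:,2].max(),cv2.minAreaRect(p[:,:2].astype(np.float32)))
im,d,P=save('top','t13')
W=pts(d,P); b=W[165:208,290:330].reshape(-1,3); b=b[(b[:,2]>.070)&(b[:,2]<.08)]; print('jar',cv2.minEnclosingCircle(b[:,:2].astype(np.float32)),np.median(b[:,2]))
b=W[230:275,290:332].reshape(-1,3); b=b[(b[:,2]>.035)&(b[:,2]<.046)]; print('tin',cv2.minEnclosingCircle(b[:,:2].astype(np.float32)))
cv2.imwrite('pics/t13c.png',cv2.cvtColor(cv2.resize(im[168:202,294:328],None,fx=17,fy=17,interpolation=3),4))
im,d,P=save('scene','s13')
"
```

```text
18.9167 q [0.3086 0.3251 1.4291 0.0003 1.3804 0.9144] p [0.5668 0.3044 0.2319] x [0.5694 0.822  0.0057] z [ 0.0066  0.0024 -1.    ] F [ 1.1228 -0.1362  0.1156] w 0.05941595502656612
fin 323 [0.5648 0.3038 0.0587] 0.060679056897370576 ((0.5644156336784363, 0.30341216921806335), (0.03148214519023895, 0.010972712188959122), 55.45219421386719)
jar ((0.6273940801620483, -0.1557578593492508), 0.025961151346564293) 0.07442610021389545
tin ((0.4573558270931244, -0.15915986895561218), 0.04479486867785454)
```

View pics/w13.png

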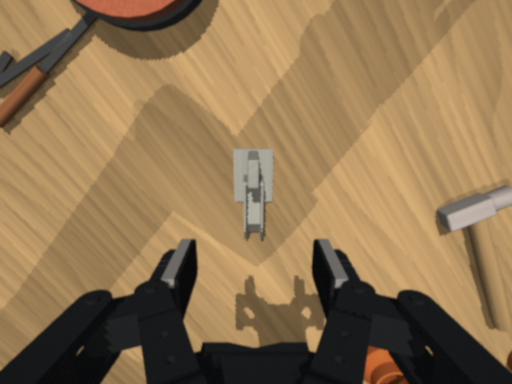

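View pics/t13c.png

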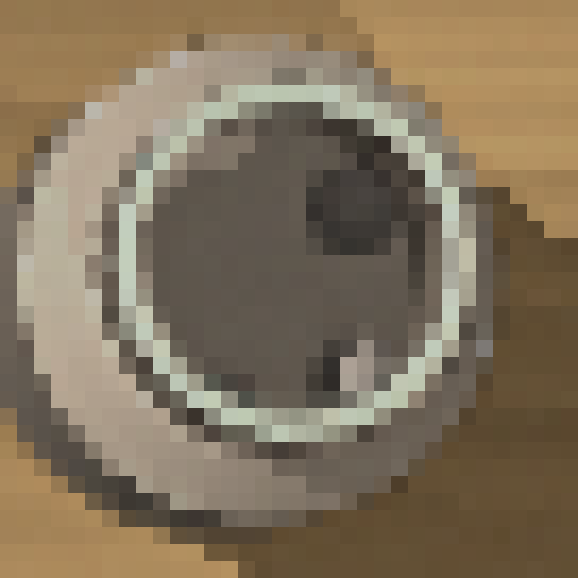

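View pics/s13.png

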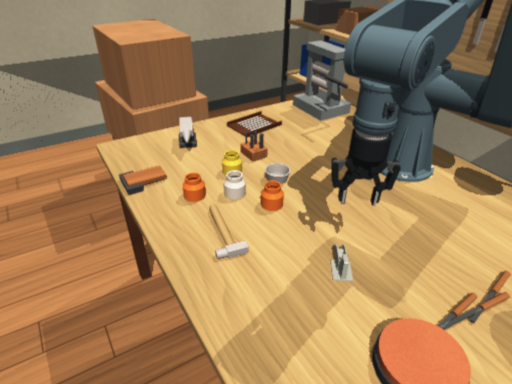

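The scoop is empty and upright on its foot, and the jar and tin haven't moved. The top view shows only two of the balls in the jar, so I'll use the spare time to look straight in with the wrist camera.

```bash
python3 -c "
from h import *
plan((.585,-.217,.25),down(55))"
```

```text
dist mm 521.4843155737206 shift [-16.645   12.5367  -0.9433] turn [-0.0124  0.0122  0.0467]
```

>>> drive_tool(series=[60,-1.0,0.75,-0.94,0,0,0,60,-2.4,1.8,-0.94,0,0,0,60,-3.8,2.85,-0.94,0,0,0,60,-5.2,3.9,-0.94,0,0,0,60,-6.6,4.95,-0.94,0,0,0,60,-8.0,6.0,-0.94,0,0,0,60,-9.4,7.1,-0.94,0,0,0,60,-10.8,8.1,-0.94,0,0,0,60,-12.2,9.2,-0.94,0,0,0,60,-13.6,10.2,-0.94,0,0,0,60,-15.0,11.3,-0.94,0,0,0,60,-16.65,12.54,-0.94,0,0,0])

```text
time: 20.07
tool_pos: [0.5825, -0.1872, 0.2474]
orientation: [-2.78, -1.455, 0.006]
wrist_force: [1.0, -0.1, 0.7]
width: 0.0599
```

>>> drive_tool(series=[60,0,0,0,0,0,0,60,0,0,0,0,0,0,60,0,0,0,0,0,0])

```text
time: 20.32
tool_pos: [0.5814, -0.1867, 0.245]
orientation: [-2.777, -1.452, 0.009]
wrist_force: [0.5, 0.9, -0.6]
width: 0.06
```

```bash
python3 -c "
from h import *
st()
im,d,P=save('wrist','w14')
u,v=proj([.6267,-.157,.05],P); print(u,v)
u,v=int(u),int(v); c=im[max(0,v-60):v+60,max(0,u-60):u+60]
cv2.imwrite('pics/w14c.png',cv2.cvtColor(cv2.resize(c,None,fx=5,fy=5,interpolation=3),4))
print(spotter.find_in('wrist','ball0_center'))
"
```

```text
20.3167 q [-0.5045  0.2548  1.4906 -0.0005  1.4059  0.1027] p [ 0.5814 -0.1867  0.245 ] x [ 0.5705  0.8213 -0.0015] z [-0.0087  0.0042 -1.    ] F [ 0.5425  0.8905 -0.5878] w 0.05998838791618939
273.85276132317597 122.55420612968388
[{'extent': [287.7, 119.7, 296.6, 131.2], 'p': 0.44}]
```

View pics/w14c.png

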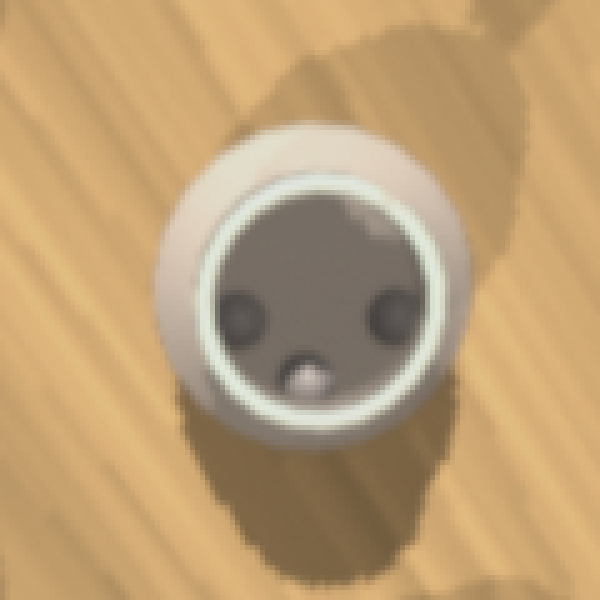

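All three balls are in the jar, at crop (240,320), (308,375) and (395,318). The gripper is free and clear, so I'm handing in.

```bash
python3 -c "
from h import *
job_done()"
```

```text
the job is handed in; nothing more can be done
```

All three balls are in the off-white jar, and the empty scoop is back upright at its starting spot, released. I handed in at about 20 s of the 72 s; the hand-in reports no verdict.

**What I did:** I pinched the scoop's fin and carried it level. The lip then hung about 6 mm below the jar's rim, about 6 mm off its axis, for roughly 0.4 s. I tipped it about the lip at roughly 0.3 rad/s to 42°, levelled it again while lifting clear, and set it down.

**Last checks:**
- **Balls:** the wrist camera, looking straight into the jar, shows all three on its floor. The top view alone had shown only two, and the ball detector found only one (p 0.44).
- **Scoop:** it is empty and stands within about 2 mm of where it began. I judged it upright from the images and the fin-top height (about 61 mm), not from a measured tilt.
- **Jar, tin and others:** the jar and tin moved less than 1 mm. The hammer and the look-alike jars show no movement in the pictures, which I did not measure.
- **Gripper:** open and clear of everything.

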